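Wedge the rocking control box

TASK

The lathe's control box rocks because the foot under one corner has lost its pad. Without picking anything up, push the wooden wedge, thin end first, under that bare foot until it is snug and the box no longer rocks; do not jack the box up, shove it away or disturb the other things. Then press down firmly with the fingertips on top of the box, right over that foot, to feel that it stays put, and finish while still holding that press (about 10 N), with the wedge left alone.

Things in the scene. Friction and masses are not known exactly. Their poses are not given: they have to be found in the camera images.
- control_box: cream steel control box, 180 mm (x) by 260 mm (y), underside 24 mm, flat top 109 mm above the bench; about 3 kg, loose. Origin: on the bench under its centre. Stands level on 30 mm wide domed rubber feet at (-70,-110), (-70,110), (70,110) mm; the bare fourth foot at (70,-110) hangs clear, so it rocks on the diagonal beside it. Dial and switch on the +x face, away from the robot.
- bare_foot (a point): point on the bench straight below the bare foot's centre; axes as the box. The foot is an upright steel cylinder 26 mm across; its flat end hangs 7 to 12 mm above the bench (varies, not told). The box's -y side face is 20 mm from the foot's centre.
- corner_top (a point): point on the box's flat top straight above the bare foot, 109 mm above the bench when level. Press here. Without the wedge 1 to 3 N here tips this corner down by the foot's whole gap; with the wedge snug it sinks less than 1.5 mm under 10 to 15 N.
- wedge: loose wooden wedge, 120 mm long (x), 60 mm wide, flat underneath, 24 mm high at the thick end (-x), sloping to 3 mm at the thin end (+x); 120 g. Origin: centre of underside. Lies -y of the box, thin end roughly towards the bare foot, 25 to 85 mm short of it. Slides with about 1 N; on meeting the foot resistance rises steeply: snug at 5 to 8 N, pushing with some 14 N or more shoves or jacks the box.
- wedge_thick_end (a point): middle of the wedge's upright thick end face (60 mm wide, 24 mm high), 12 mm above the bench; axes as the wedge, so the face looks along -x. Push here, towards the foot.
- chuck_key: bystander: steel T-shaped chuck key lying on the bench, 85 mm stem along its x, 112 mm bar along its y, 16 mm high; origin on the bench under the middle of the bar. Leave alone.
- bush: bystander: turned aluminium bush standing upright, 42 mm across, 42 mm high; origin at the centre of its underside. Leave alone.
- oil_bottle: bystander: grey plastic oil bottle standing upright, 52 mm across, 130 mm high; origin at the centre of its underside. Leave alone.
Mind the look-alikes: they are no part of the job. Of the things like the wedge, leave any that is blue; of the rest the larger one is meant.

How it is judged:
By the outcome, as a careful person would: the job done as asked, in the order asked, and still so for the second after the job is handed in, while the arm keeps its last pose, push and grip.
It also fails if it takes over 43 s, if anything falls off the work surface, if the arm or the gripper's body presses on something with over 40 N, if the wrist force passes 120 N, or if a joint passes its speed limit or range.

ROBOT

A 6-joint arm with a two-finger parallel gripper is mounted at the origin on the work surface. World frame = base frame: x ahead of the robot, y to its left, z up, the work surface at z = 0. Lengths are in mm, angles in rad, forces in N, time in s.
With the tool pointing down it reaches from about 300 to 775 mm from the base axis. Payload 14.6 kg.
Tool frame: the origin (TCP) lies at the very end of the fingers, on their centre line; the grasp point (between the pads) lies 19 mm behind it; z points along the fingers, y is the line along which they close (so a half turn about z gives the same grasp; the last joint's range is limited). The gripper opens to 94 mm and grips with 3 to 60 N. Pads are 16 mm wide; open, the fingers measure 119 mm over their backs; the gripper's body (75 mm by 177 mm) begins 78 mm behind the grasp point.
Start: joints at [1.249, 0.3, 1.521, -0, 1.321, -0.067], TCP at [138.626, 532.233, 205.446] pointing down, gripper open.
Joint ranges: [-3.03, 3.03], [-0.79, 2.21], [0.23, 2.52], [-1.04, 4.18], [0, 3.07], [-2.55, 2.55]. Speed limits (rad/s): [2.22, 2.22, 2.57, 3.14, 3.14, 3.14].

INTERFACE

Orientations are given as a rotation vector (axis times angle).
In Python, from station import arm gives the robot as it stands. The module is installed in compiled form; this text tells all that it offers.
- The arm moves only by the tool move_arm, never from a script. Its argument "moves" is a list of rows, each an object of numbers: "tx", "ty", "tz": the shift along the tool's x, y, z in m; "ax", "ay", "az": the turn, a rotation vector about the tool's x, y, z in rad. In form: [{"tx": .., "ty": .., "tz": .., "ax": .., "ay": .., "az": ..}, ...]. A call has exactly 5 rows; each row is the pose to reach, as a shift and turn from the pose commanded when the call began, along the tool's axes at that moment; what a row does not reach only later rows make up. A row lasts 1/12 s, in which the tool goes at most 41.7 mm and 7.16 degrees, less where a joint would pass 70% of its speed; a pose out of reach is approached as far as the arm can. A call with a gripper value outside its range is refused whole. "grip" is the opening, from -1 (shut) to 1 (fully open), so that 0 is half open, set as the call begins (left out, the last holds). The fingers move at their own pace and stop on an object; "grip_force" is the grip in N (left out, the last holds). Time passes only in rows, so rows that repeat a pose let the fingers close, or fill a call up. It gives the time, the measured TCP pose, the force, the opening and the grip force at its end, in the units of the state.
- arm.get_obs(): the state, without advancing time (a new reading comes with each control period).
- arm.grab_frame(name): name is "side" or "top" or "wrist"; returns a dict with "pixels" (384x512x3 uint8, blue, green, red), "range_z" (384x512 float32, mm along the optical axis (not along the pixel's ray), 0 where there is no reading), "mtx" (3x3 intrinsics, pixels), "world_from_camera" (4x4, takes a point from camera to world coordinates). Camera axes: x right, y down, z forward; pixel columns grow to the right and rows downward; lengths in mm; the calibration is good to about 2 mm. A picture is of the moment at which its call begins.
- arm.sign_off(): hands the job in; it is judged then, once.
The state is a dict: "time_s": time; "q": joint angles; "qvel": joint speeds; "effort": joint torques, N m; "tcp_pos": TCP position; "ee_rot": TCP orientation; "force": force on the tool from outside, world axes, zero at the start; "torque": the same for the moment, N m; "grip_width": opening from 0.0 (shut) to 1.0 (fully open); "grip_force": force on a finger pad.
Only numpy, scipy, OpenCV 4.12 (cv2) and the standard library are available. Lean on these libraries where they do the work, as an engineer would, in place of code of your own. Each camera call takes 0.05 s, during which the arm holds its last target. There are 200 camera calls.

## Working session

There is one attempt and no reset: what is moved stays moved. The work goes in short steps, Python scripts to look and compute and a tool call to move; the robot and the scene stay as the last step left them, time stands still between calls to the robot, and variables do not carry over. Pictures are saved under pics/ and viewed, at most 10 in all, crops included, and the job is handed in when it is done.

Besides the shell and the picture viewer there is one more tool, called after "Request:" as name(argument=value, ...) on one line, values as JSON. move_arm: Moves the arm, as the interface text tells. Its arguments: {"type":"object","properties":{"moves":{"type":"array"},"grip":{"type":"number"},"grip_force":{"type":"number"}},"required":["moves"]}

```bash
mkdir -p pics; cat > h.py <<'E'
from station import arm
import numpy as np, cv2, pickle
def grab(n,tag):
    f=arm.grab_frame(n); pickle.dump(f,open(f'{tag}.pkl','wb')); cv2.imwrite(f'pics/{tag}.png',f['pixels']); return f
def pt(f,u,v,z=None):
    K=np.array(f['mtx']);T=np.array(f['world_from_camera']); r=np.linalg.inv(K)@[u,v,1]
    if z is None:
        d=np.median([x for x in f['range_z'][v-1:v+2,u-1:u+2].ravel() if x>0] or [0]); return (T@np.r_[r*d,1])[:3]
    d=T[:3,:3]@r; return T[:3,3]+d*(z-T[2,3])/d[2]
def cloud(f):
    K=np.array(f['mtx']);T=np.array(f['world_from_camera']); v,u=np.mgrid[:384,:512]
    r=np.linalg.inv(K)@np.stack([u.ravel(),v.ravel(),np.ones(u.size)]); P=r*f['range_z'].ravel()
    return (T[:3,:3]@P+T[:3,3:]).T.reshape(384,512,3)
E
python3 - <<'E'
from h import *
a=grab('top','top1');b=grab('side','side1')
cv2.imwrite('pics/both.png',np.vstack([cv2.resize(a['pixels'],(400,300)),cv2.resize(b['pixels'],(400,300))]))
o=arm.get_obs();print(o)
E
```

```text
{'time_s': 0.1, 'q': array([ 1.24940596e+00,  3.00376536e-01,  1.52150004e+00, -1.61895661e-05,
        1.32070932e+00, -6.65949918e-02]), 'qvel': array([ 0.00104803, -0.0010497 , -0.00227058, -0.00064469,  0.00045863,
       -0.00100948]), 'effort': array([ 2.75064049e-03, -5.32645833e+01, -3.53280973e+01,  7.09920796e-02,
        2.35831324e-02, -5.65484333e-05]), 'tcp_pos': array([138.55742758, 532.02302631, 204.97248499]), 'ee_rot': array([-3.99121199e-01, -3.11595859e+00,  1.53557784e-03]), 'force': array([-0.59644806,  0.05429858,  1.05592874]), 'torque': array([ 0.0108437 , -0.02753945, -0.04698113]), 'grip_force': 0.0, 'grip_width': 1.0014391558920934}
```

View pics/top1.png

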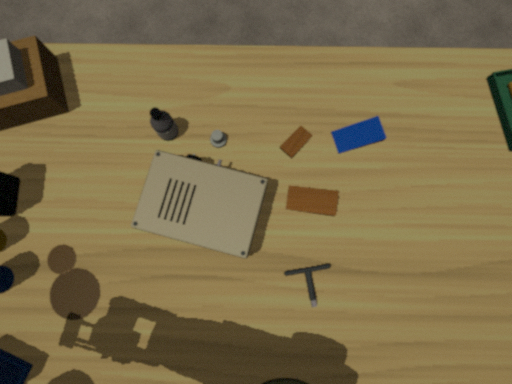

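View pics/side1.png

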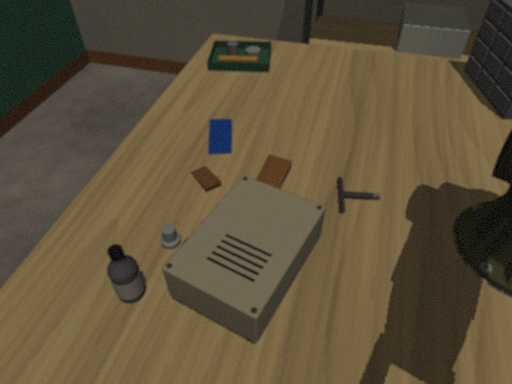

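```bash
cat > m.py <<'E'
from h import *
f=pickle.load(open('top1.pkl','rb')); C=cloud(f); hsv=cv2.cvtColor(f['pixels'],cv2.COLOR_BGR2HSV)
for n,(u,v) in dict(tl=(159,153),tr=(264,180),br=(244,253),bl=(136,223)).items(): print(n,pt(f,u,v).round(1))
Z=C[...,2]
# box top
m=(Z>100)&(Z<116); m[:140]=0;m[265:]=0;m[:,:130]=0;m[:,275:]=0
P=C[m][:,:2].astype(np.float32); print('box',m.sum(),np.median(Z[m]),cv2.minAreaRect(P),cv2.boxPoints(cv2.minAreaRect(P)).round(1).tolist())
m=(Z>1.5)&(Z<40); m[:180]=0;m[222:]=0;m[:,:275]=0;m[:,350:]=0
P=C[m]; 
mm=np.zeros(m.shape,bool); mm[183:219,283:342]=1
h=hsv; print(h[201,313],h[201,350])
m2=mm&(h[...,1].astype(int)>h[201,350][1]+25)
P2=C[m2]; r=cv2.minAreaRect(P2[:,:2].astype(np.float32)); print('wedge',m2.sum(),r,cv2.boxPoints(r).round(1).tolist())
A=np.c_[P2[:,:2],np.ones(len(P2))]; print('plane',np.linalg.lstsq(A,P2[:,2],rcond=None)[0],P2[:,2].min(),P2[:,2].max())
print('bench',np.median(Z[160:220,350:400]))
print('key',pt(f,287,272),pt(f,328,266),pt(f,314,303))
e=cv2.resize(f['pixels'][120:280,220:380],(800,800)[:2],interpolation=cv2.INTER_CUBIC)
cv2.imwrite('pics/crop1.png',cv2.resize(e,(600,600)))
E
python3 m.py
```

```text
tl [615.4 289.4 108.5]
tr [557.8  55.7 108. ]
br [399.5  96.2 107.8]
bl [459.5 329.9 107.3]
box 9711 107.35194631637876 ((506.7451477050781, 194.93374633789062), (260.5897521972656, 180.1815185546875), 75.74246215820312) [[387.29998779296875, 90.80000305175781], [562.0, 46.5], [626.2000122070312, 299.0], [451.5, 343.3999938964844]]
[ 15 171 119] [ 21 113 149]
wedge 1242 ((502.40008544921875, -11.2601318359375), (114.5011978149414, 242.944091796875), 28.560138702392578) [[394.0, 68.0999984741211], [510.20001220703125, -145.3000030517578], [610.7999877929688, -90.5999984741211], [494.6000061035156, 122.80000305175781]]
plane [-1.50634278e+00  3.26851839e-01  8.34277224e+02] -4.3370465304387835 894.7696932326949
bench -0.9259782473825453
key [357.66034339  -2.50889182  11.35323913] [373.06390243 -99.11834718  11.43848321] [288.56898587 -64.86630093  13.42702466]
```

View pics/crop1.png

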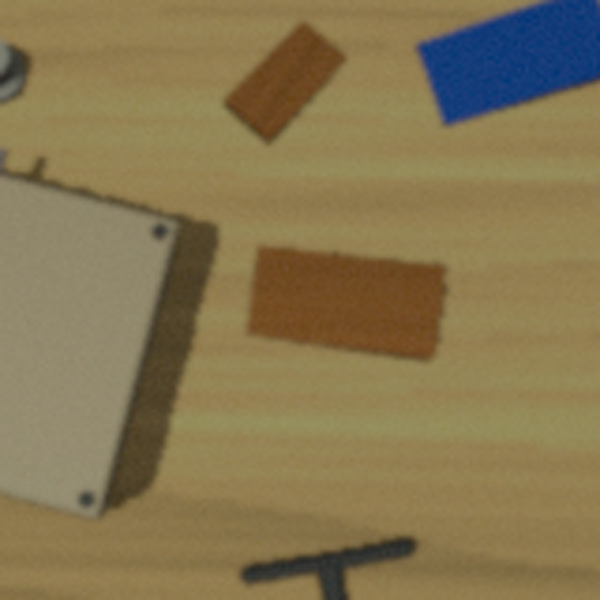

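```bash
cat > m2.py <<'E'
from h import *
f=pickle.load(open('top1.pkl','rb')); C=cloud(f)
q=lambda x,y,z: pt(f,220+x/3.75-.4,120+y/3.75-.4,z)
A,B,c,D=q(258,247,2),q(443,265,23),q(432,360,23),q(248,332,2)
print('w',A,B,c,D); thin=(A+D)[:2]/2; thick=(B+c)[:2]/2
print('thin',thin,'thick',thick,'len',np.linalg.norm(thin-thick),np.degrees(np.arctan2(*(thin-thick)[::-1])))
m=np.zeros((384,512),bool); m[190:210,292:333]=1; P=C[m];P=P[P[:,2]<40]
print('plane',np.linalg.lstsq(np.c_[P[:,:2],np.ones(len(P))],P[:,2],rcond=None)[0],np.percentile(P[:,2],[2,50,98]))
ctr=np.array([506.7,194.9]); p=np.array([[387.3,90.8],[562,46.5],[626.2,299],[451.5,343.4]])
ex=(p[1]-p[0])/np.linalg.norm(p[1]-p[0]); ey=np.array([-ex[1],ex[0]])
foot=ctr+70*ex-110*ey; print('ex',ex,ey,'foot',foot,'ctr',p.mean(0))
d=foot-thick; print('dir thick->foot',np.degrees(np.arctan2(d[1],d[0])),np.linalg.norm(d),'box +y dir',np.degrees(np.arctan2(ey[1],ey[0])))
dd=foot-thin;print('thin->foot',dd,np.linalg.norm(dd))
from scipy.spatial.transform import Rotation as R
o=arm.get_obs();print(R.from_rotvec(o['ee_rot']).as_matrix().round(4).tolist())
E
python3 m2.py
```

```text
w [566.90841431  -6.50892007   2.        ] [ 552.81147514 -123.58754541   23.        ] [ 491.38351237 -115.22901259   23.        ] [ 5.10270228e+02 -6.76511953e-04  2.00000000e+00]
thin [538.58932091  -3.25479829] thick [ 522.09749376 -119.408279  ] len 117.31841903272978 81.91898301616118
plane [-0.02642354 -0.17483746 15.44173601] [ 3.37217143 12.3318224  21.27317743]
ex [ 0.96932106 -0.24579807] [0.24579807 0.96932106] foot [547.51468624  71.068819  ] ctr [506.75  194.925]
dir thick->foot 82.3993730421849 192.16544574214956 box +y dir 75.77099794188108
thin->foot [ 8.92536532 74.32361729] 74.85761306296443
[[-0.9677, 0.252, -0.0003], [0.252, 0.9677, -0.0009], [0.0001, -0.001, -1.0]]
```

Candidates: the large brown wedge at (313,201), the small brown one at (296,141) and the blue one at (359,135). I choose the large brown one. The crop confirms it, with the thin end on the left, towards the box corner at (264,180), and the heights sloping from 3 to about 21 mm.

Request:
move_arm(moves=[{"tx": -0.0275, "ty": -0.029, "tz": 0, "ax": 0, "ay": 0, "az": 0.12}, {"tx": -0.055, "ty": -0.058, "tz": 0, "ax": 0, "ay": 0, "az": 0.24}, {"tx": -0.0825, "ty": -0.087, "tz": 0, "ax": 0, "ay": 0, "az": 0.36}, {"tx": -0.11, "ty": -0.116, "tz": 0, "ax": 0, "ay": 0, "az": 0.48}, {"tx": -0.1375, "ty": -0.145, "tz": 0, "ax": 0, "ay": 0, "az": 0.6}], grip=-0.4)

```text
time_s: 0.52
tcp_pos: [235.4, 355.4, 205.2]
ee_rot: [-1.31, -2.855, 0.001]
force: [1.3, 0.5, 0.0]
grip_width: 0.682
grip_force: 0.0
```

```bash
cat > go.py <<'E'
import sys
from h import *
from scipy.spatial.transform import Rotation as R
# go.py x y z yawdeg : shift/turn in tool axes from measured pose
x,y,z,yaw=map(float,sys.argv[1:5]); o=arm.get_obs(); Rm=R.from_rotvec(o['ee_rot'])
c,s=np.cos(np.radians(yaw)),np.sin(np.radians(yaw)); Rt=R.from_matrix(np.array([[c,s,0],[s,-c,0],[0,0,-1]]))
print('t',o['time_s'],'tcp',o['tcp_pos'].round(1),'F',o['force'].round(1),'q',o['q'].round(2))
print('shift mm',Rm.inv().apply(np.array([x,y,z])-o['tcp_pos']).round(1),'turn',(Rm.inv()*Rt).as_rotvec().round(3))
E
python3 go.py 517 -154 205 82.2
```

```text
t 0.5167 tcp [235.4 355.4 205.2] F [1.3 0.5 0. ] q [ 0.9   0.02  1.85 -0.    1.28  0.19]
shift mm [-5.698e+02 -1.189e+02  3.000e-01] turn [-0.     0.     0.847]
```

Request:
move_arm(moves=[{"tx": -0.04, "ty": -0.0083, "tz": 0, "ax": 0, "ay": 0, "az": 0.12}, {"tx": -0.08, "ty": -0.0166, "tz": 0, "ax": 0, "ay": 0, "az": 0.24}, {"tx": -0.12, "ty": -0.025, "tz": 0, "ax": 0, "ay": 0, "az": 0.36}, {"tx": -0.16, "ty": -0.0333, "tz": 0, "ax": 0, "ay": 0, "az": 0.48}, {"tx": -0.2, "ty": -0.0416, "tz": 0, "ax": 0, "ay": 0, "az": 0.6}])

```text
time_s: 0.93
tcp_pos: [335.3, 177.2, 205.5]
ee_rot: [2.095, 2.341, 0.0]
force: [1.4, 0.5, 0.0]
grip_width: 0.33
grip_force: 0.0
```

```bash
python3 go.py 517 -154 205 82.2
```

```text
t 0.9333 tcp [335.3 177.2 205.5] F [1.4 0.5 0. ] q [ 0.39 -0.09  1.95  0.    1.28  0.28]
shift mm [-349.2  144.1    0.5] turn [ 0.    -0.     0.247]
```

Request:
move_arm(moves=[{"tx": -0.038, "ty": 0.0157, "tz": 0, "ax": 0, "ay": 0, "az": 0.05}, {"tx": -0.076, "ty": 0.0314, "tz": 0, "ax": 0, "ay": 0, "az": 0.1}, {"tx": -0.114, "ty": 0.047, "tz": 0, "ax": 0, "ay": 0, "az": 0.15}, {"tx": -0.152, "ty": 0.0627, "tz": 0, "ax": 0, "ay": 0, "az": 0.2}, {"tx": -0.19, "ty": 0.0784, "tz": 0, "ax": 0, "ay": 0, "az": 0.247}])

```text
time_s: 1.35
tcp_pos: [435.3, -2.8, 205.4]
ee_rot: [2.365, 2.068, 0.0]
force: [0.9, 1.3, 0.9]
grip_width: 0.298
grip_force: 0.0
```

```bash
python3 go.py 517 -154 205 82.2
```

```text
t 1.35 tcp [435.3  -2.8 205.4] F [0.9 1.3 0.9] q [-0.09  0.04  1.82  0.    1.28  0.04]
shift mm [-139.   101.1    0.4] turn [ 0.    -0.     0.002]
```

Request:
move_arm(moves=[{"tx": -0.028, "ty": 0.0202, "tz": 0.01, "ax": 0, "ay": 0, "az": 0}, {"tx": -0.056, "ty": 0.0404, "tz": 0.02, "ax": 0, "ay": 0, "az": 0}, {"tx": -0.084, "ty": 0.0606, "tz": 0.03, "ax": 0, "ay": 0, "az": 0}, {"tx": -0.112, "ty": 0.0808, "tz": 0.04, "ax": 0, "ay": 0, "az": 0}, {"tx": -0.139, "ty": 0.101, "tz": 0.05, "ax": 0, "ay": 0, "az": 0}])

```text
time_s: 1.77
tcp_pos: [517.2, -153.4, 154.6]
ee_rot: [-2.362, -2.071, 0.0]
force: [1.0, -0.2, 1.3]
grip_width: 0.298
grip_force: 0.0
```

```bash
python3 - <<'E'
from h import *
f=grab('wrist','w1'); o=arm.get_obs(); print(o['time_s'],o['tcp_pos'],o['force'])
C=cloud(f); print(C[::60,::60].round(0)[...,:].tolist()[3])
E
```

```text
1.8167 [ 518.31190452 -157.1135371   152.17330603] [-0.71235851 -1.38734589 -3.94591984]
[[199.0, -119.0, 1.0], [275.0, -129.0, 1.0], [349.0, -139.0, -1.0], [425.0, -149.0, -0.0], [500.0, -159.0, 0.0], [576.0, -169.0, 0.0], [652.0, -180.0, -2.0], [719.0, -184.0, 13.0], [802.0, -199.0, 0.0]]
```

View pics/w1.png

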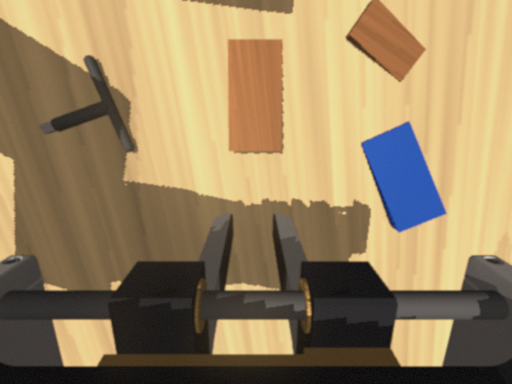

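Wrist view: the wedge's thick end spans (229,152) to (282,153) and its thin end is at row 40. It is square to the tool and centred between the fingertips (222/285, row 215). The small and blue look-alikes are to the right, and the key is to the left.

```bash
python3 - <<'E'
from h import *
f=pickle.load(open('w1.pkl','rb'))
a,b=pt(f,228.5,152.5,24),pt(f,282,153,24);c,d=pt(f,228,40,3),pt(f,282,40,3)
th=(a+b)[:2]/2;tn=(c+d)[:2]/2;e=tn-th;print(a,b,c,d,th,tn,np.linalg.norm(e),np.degrees(np.arctan2(e[1],e[0])))
ft=np.array([547.5,71.1]);d=ft-th;print(np.degrees(np.arctan2(d[1],d[0])))
E
python3 go.py 516.5 -154 8 82.2
```

```text
[ 494.06129408 -118.93506616   24.        ] [ 554.65422722 -127.47351719   24.        ] [5.10357438e+02 4.59351714e-01 3.00000000e+00] [568.97951246  -7.27134363   3.        ] [ 524.35776065 -123.20429168] [539.66847536  -3.40599596] 120.77271894676427 82.7168466434284
83.20789224499484
t 1.8167 tcp [ 518.3 -157.1  152.2] F [-0.7 -1.4 -3.9] q [-0.36  0.33  1.61 -0.    1.2  -0.23]
shift mm [  2.9  -1.9 144.2] turn [-0.002  0.     0.003]
```

Request:
move_arm(moves=[{"tx": 0, "ty": 0, "tz": 0.04, "ax": 0, "ay": 0, "az": 0}, {"tx": 0, "ty": 0, "tz": 0.08, "ax": 0, "ay": 0, "az": 0}, {"tx": 0, "ty": 0, "tz": 0.115, "ax": 0, "ay": 0, "az": 0}, {"tx": 0, "ty": 0, "tz": 0.138, "ax": 0, "ay": 0, "az": 0}, {"tx": 0, "ty": 0, "tz": 0.146, "ax": 0, "ay": 0, "az": 0}])

```text
time_s: 2.23
tcp_pos: [514.8, -150.9, 5.7]
ee_rot: [-2.358, -2.068, 0.004]
force: [-0.2, -0.8, -0.3]
grip_width: 0.304
grip_force: 0.0
```

```bash
python3 go.py 547.5 71.1 8 82.7
```

```text
t 2.2333 tcp [ 514.8 -150.9    5.7] F [-0.2 -0.8 -0.3] q [-0.35  0.53  1.72 -0.    0.9  -0.22]
shift mm [224.3   3.4  -2. ] turn [-0.006 -0.001 -0.004]
```

Request:
move_arm(moves=[{"tx": 0.003, "ty": 0.003, "tz": 0, "ax": 0, "ay": 0, "az": 0}, {"tx": 0.006, "ty": 0.003, "tz": -0.001, "ax": 0, "ay": 0, "az": 0}, {"tx": 0.009, "ty": 0.003, "tz": -0.001, "ax": 0, "ay": 0, "az": 0}, {"tx": 0.01, "ty": 0.003, "tz": -0.001, "ax": 0, "ay": 0, "az": 0}, {"tx": 0.01, "ty": 0.003, "tz": -0.001, "ax": 0, "ay": 0, "az": 0}])

```text
time_s: 2.65
tcp_pos: [521.8, -141.9, 11.7]
ee_rot: [2.36, 2.071, 0.002]
force: [-0.5, 0.2, -0.5]
grip_width: 0.298
grip_force: 0.0
```

```bash
python3 go.py 547.5 71.1 8 82.7
```

```text
t 2.65 tcp [ 521.8 -141.9   11.7] F [-0.5  0.2 -0.5] q [-0.33  0.52  1.71 -0.    0.91 -0.2 ]
shift mm [214.5  -2.2   3.6] turn [ 0.002  0.    -0.003]
```

Request:
move_arm(moves=[{"tx": 0.006, "ty": 0, "tz": 0.001, "ax": 0, "ay": 0, "az": 0}, {"tx": 0.012, "ty": 0, "tz": 0.002, "ax": 0, "ay": 0, "az": 0}, {"tx": 0.02, "ty": 0, "tz": 0.002, "ax": 0, "ay": 0, "az": 0}, {"tx": 0.028, "ty": -0.0005, "tz": 0.002, "ax": 0, "ay": 0, "az": 0}, {"tx": 0.036, "ty": -0.0005, "tz": 0.002, "ax": 0, "ay": 0, "az": 0}])

```text
time_s: 3.07
tcp_pos: [525.4, -105.4, 8.5]
ee_rot: [2.362, 2.071, -0.0]
force: [0.3, -2.1, -0.0]
grip_width: 0.3
grip_force: 0.7
```

Request:
move_arm(moves=[{"tx": 0.008, "ty": 0, "tz": 0, "ax": 0, "ay": 0, "az": 0}, {"tx": 0.016, "ty": 0, "tz": 0, "ax": 0, "ay": 0, "az": 0}, {"tx": 0.024, "ty": 0, "tz": 0, "ax": 0, "ay": 0, "az": 0}, {"tx": 0.03, "ty": -0.0005, "tz": 0, "ax": 0, "ay": 0, "az": 0}, {"tx": 0.034, "ty": -0.0005, "tz": 0, "ax": 0, "ay": 0, "az": 0}])

```text
time_s: 3.48
tcp_pos: [529.4, -71.6, 8.4]
ee_rot: [-2.362, -2.072, 0.0]
force: [-0.1, -1.3, 1.5]
grip_width: 0.299
grip_force: 0.7
```

```bash
python3 go.py 547.5 71.1 8 82.7; python3 - <<'E'
from h import *
f=grab('wrist','w2')
E
```

```text
t 3.4833 tcp [529.4 -71.6   8.4] F [-0.1 -1.3  1.5] q [-0.2   0.51  1.73 -0.    0.9  -0.07]
shift mm [143.9  -0.6   0.4] turn [-0.     0.    -0.003]
```

View pics/w2.png

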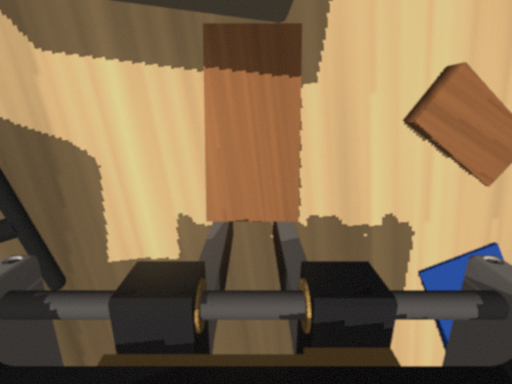

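The wedge is in contact and straight (columns 205–300, thick edge at row 221), heading for the corner at (290,20).

Request:
move_arm(moves=[{"tx": 0.004, "ty": 0, "tz": 0, "ax": 0, "ay": 0, "az": 0}, {"tx": 0.008, "ty": 0, "tz": 0, "ax": 0, "ay": 0, "az": 0}, {"tx": 0.012, "ty": 0, "tz": 0, "ax": 0, "ay": 0, "az": 0}, {"tx": 0.015, "ty": 0, "tz": 0, "ax": 0, "ay": 0, "az": 0}, {"tx": 0.018, "ty": 0, "tz": 0, "ax": 0, "ay": 0, "az": 0}])

```text
time_s: 3.95
tcp_pos: [531.6, -54.4, 8.4]
ee_rot: [-2.362, -2.071, 0.0]
force: [0.2, -0.4, -0.8]
grip_width: 0.3
grip_force: 0.3
```

Request:
move_arm(moves=[{"tx": 0.001, "ty": 0, "tz": 0, "ax": 0, "ay": 0, "az": 0}, {"tx": 0.002, "ty": 0, "tz": 0, "ax": 0, "ay": 0, "az": 0}, {"tx": 0.003, "ty": 0, "tz": 0, "ax": 0, "ay": 0, "az": 0}, {"tx": 0.004, "ty": 0, "tz": 0, "ax": 0, "ay": 0, "az": 0}, {"tx": 0.005, "ty": 0, "tz": 0, "ax": 0, "ay": 0, "az": 0}])

```text
time_s: 4.37
tcp_pos: [532.3, -49.7, 8.4]
ee_rot: [-2.362, -2.071, 0.0]
force: [0.4, -1.2, -0.2]
grip_width: 0.302
grip_force: 0.2
```

Request:
move_arm(moves=[{"tx": 0.001, "ty": 0, "tz": 0, "ax": 0, "ay": 0, "az": 0}, {"tx": 0.002, "ty": 0, "tz": 0, "ax": 0, "ay": 0, "az": 0}, {"tx": 0.003, "ty": 0, "tz": 0, "ax": 0, "ay": 0, "az": 0}, {"tx": 0.004, "ty": 0, "tz": 0, "ax": 0, "ay": 0, "az": 0}, {"tx": 0.004, "ty": 0, "tz": 0, "ax": 0, "ay": 0, "az": 0}])

```text
time_s: 4.78
tcp_pos: [532.9, -45.6, 8.5]
ee_rot: [-2.362, -2.071, -0.0]
force: [0.5, 0.1, 1.0]
grip_width: 0.302
grip_force: 0.0
```

Request:
move_arm(moves=[{"tx": 0.001, "ty": 0, "tz": 0, "ax": 0, "ay": 0, "az": 0}, {"tx": 0.002, "ty": 0, "tz": 0, "ax": 0, "ay": 0, "az": 0}, {"tx": 0.003, "ty": 0, "tz": 0, "ax": 0, "ay": 0, "az": 0}, {"tx": 0.003, "ty": 0, "tz": 0, "ax": 0, "ay": 0, "az": 0}, {"tx": 0.003, "ty": 0, "tz": 0, "ax": 0, "ay": 0, "az": 0}])

```text
time_s: 5.2
tcp_pos: [533.2, -42.7, 8.5]
ee_rot: [-2.362, -2.071, -0.0]
force: [-0.4, -0.1, 0.6]
grip_width: 0.3
grip_force: 0.0
```

Request:
move_arm(moves=[{"tx": 0.0006, "ty": 0, "tz": 0, "ax": 0, "ay": 0, "az": 0}, {"tx": 0.0012, "ty": 0, "tz": 0, "ax": 0, "ay": 0, "az": 0}, {"tx": 0.0018, "ty": 0, "tz": 0, "ax": 0, "ay": 0, "az": 0}, {"tx": 0.0024, "ty": 0, "tz": 0, "ax": 0, "ay": 0, "az": 0}, {"tx": 0.003, "ty": 0, "tz": 0, "ax": 0, "ay": 0, "az": 0}])

```text
time_s: 5.62
tcp_pos: [533.6, -39.8, 8.5]
ee_rot: [2.362, 2.071, 0.0]
force: [-0.4, -0.9, 1.0]
grip_width: 0.301
grip_force: 0.4
```

Request:
move_arm(moves=[{"tx": 0.0006, "ty": 0, "tz": 0, "ax": 0, "ay": 0, "az": 0}, {"tx": 0.0012, "ty": 0, "tz": 0, "ax": 0, "ay": 0, "az": 0}, {"tx": 0.0018, "ty": 0, "tz": 0, "ax": 0, "ay": 0, "az": 0}, {"tx": 0.0024, "ty": 0, "tz": 0, "ax": 0, "ay": 0, "az": 0}, {"tx": 0.003, "ty": 0, "tz": 0, "ax": 0, "ay": 0, "az": 0}])

```text
time_s: 6.03
tcp_pos: [534.0, -36.8, 8.5]
ee_rot: [2.362, 2.071, -0.0]
force: [0.3, -1.4, 0.9]
grip_width: 0.3
grip_force: 0.8
```

Request:
move_arm(moves=[{"tx": 0.0006, "ty": 0, "tz": 0, "ax": 0, "ay": 0, "az": 0}, {"tx": 0.0012, "ty": 0, "tz": 0, "ax": 0, "ay": 0, "az": 0}, {"tx": 0.0018, "ty": 0, "tz": 0, "ax": 0, "ay": 0, "az": 0}, {"tx": 0.0024, "ty": 0, "tz": 0, "ax": 0, "ay": 0, "az": 0}, {"tx": 0.003, "ty": 0, "tz": 0, "ax": 0, "ay": 0, "az": 0}])

```text
time_s: 6.45
tcp_pos: [534.4, -34.1, 8.5]
ee_rot: [2.362, 2.071, -0.001]
force: [-0.4, -5.8, 0.7]
grip_width: 0.299
grip_force: 3.2
```

```bash
python3 - <<'E'
from h import *
o=arm.get_obs();print(o['force'].round(1),o['time_s']);f=grab('side','s2');C=cloud(f)
g=pickle.load(open('side1.pkl','rb'));D=np.abs(f['pixels'].astype(int)-g['pixels']).max(2); print(D[180:330,165:325].mean())
cv2.imwrite('pics/s2c.png',cv2.resize(f['pixels'][120:260,200:360],(800,600)))
E
```

```text
[-0.4 -5.8  0.7] 6.45
16.801541666666665
```

View pics/s2c.png

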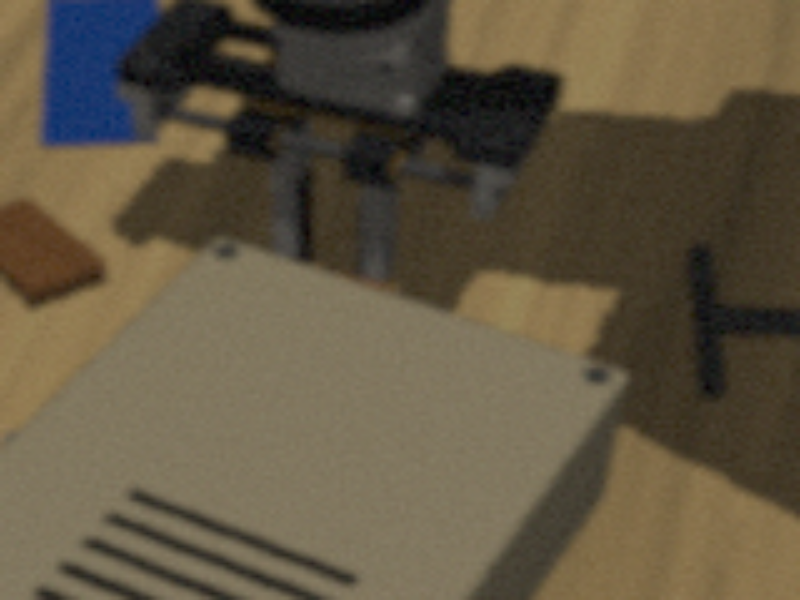

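The side view shows the fingers behind the wedge at the corner, with the box undisturbed. The reaction jumped to 5.8 N, so I'll nudge slightly more and hold.

Request:
move_arm(moves=[{"tx": 0.0002, "ty": 0, "tz": 0, "ax": 0, "ay": 0, "az": 0}, {"tx": 0.0003, "ty": 0, "tz": 0, "ax": 0, "ay": 0, "az": 0}, {"tx": 0.0003, "ty": 0, "tz": 0, "ax": 0, "ay": 0, "az": 0}, {"tx": 0.0003, "ty": 0, "tz": 0, "ax": 0, "ay": 0, "az": 0}, {"tx": 0.0003, "ty": 0, "tz": 0, "ax": 0, "ay": 0, "az": 0}])

```text
time_s: 6.92
tcp_pos: [534.4, -34.0, 8.5]
ee_rot: [2.362, 2.071, -0.001]
force: [-0.9, -5.9, 0.8]
grip_width: 0.3
grip_force: 3.1
```

Request:
move_arm(moves=[{"tx": 0.0002, "ty": 0, "tz": 0, "ax": 0, "ay": 0, "az": 0}, {"tx": 0.0004, "ty": 0, "tz": 0, "ax": 0, "ay": 0, "az": 0}, {"tx": 0.0004, "ty": 0, "tz": 0, "ax": 0, "ay": 0, "az": 0}, {"tx": 0.0004, "ty": 0, "tz": 0, "ax": 0, "ay": 0, "az": 0}, {"tx": 0.0004, "ty": 0, "tz": 0, "ax": 0, "ay": 0, "az": 0}])

```text
time_s: 7.33
tcp_pos: [534.5, -33.6, 8.5]
ee_rot: [2.362, 2.071, -0.001]
force: [-0.9, -6.4, 1.0]
grip_width: 0.295
grip_force: 3.4
```

Snug at about 6.5 N. Next I back off straight, then lift and close the fingers.

Request:
move_arm(moves=[{"tx": -0.002, "ty": 0, "tz": 0, "ax": 0, "ay": 0, "az": 0}, {"tx": -0.01, "ty": 0, "tz": 0, "ax": 0, "ay": 0, "az": 0}, {"tx": -0.025, "ty": 0, "tz": 0, "ax": 0, "ay": 0, "az": 0}, {"tx": -0.03, "ty": 0, "tz": -0.01, "ax": 0, "ay": 0, "az": 0}, {"tx": -0.03, "ty": 0, "tz": -0.04, "ax": 0, "ay": 0, "az": 0}])

```text
time_s: 7.75
tcp_pos: [528.4, -63.7, 46.2]
ee_rot: [-2.36, -2.066, 0.006]
force: [-0.6, -0.0, -0.3]
grip_width: 0.301
grip_force: 0.0
```

Request:
move_arm(moves=[{"tx": 0, "ty": 0, "tz": -0.035, "ax": 0, "ay": 0, "az": 0}, {"tx": 0, "ty": 0, "tz": -0.07, "ax": 0, "ay": 0, "az": 0}, {"tx": 0, "ty": 0, "tz": -0.1, "ax": 0, "ay": 0, "az": 0}, {"tx": 0, "ty": 0, "tz": -0.1, "ax": 0, "ay": 0, "az": 0}, {"tx": 0, "ty": 0, "tz": -0.1, "ax": 0, "ay": 0, "az": 0}], grip=-1)

```text
time_s: 8.17
tcp_pos: [531.2, -63.1, 150.5]
ee_rot: [2.36, 2.069, 0.004]
force: [0.3, 0.7, -0.9]
grip_width: 0.009
grip_force: 0.0
```

```bash
python3 go.py 547.5 71.1 125 82.2; python3 - <<'E'
from h import *
f=grab('wrist','w3')
E
```

```text
t 8.1667 tcp [531.2 -63.1 150.5] F [ 0.3  0.7 -0.9] q [-0.19  0.32  1.63  0.    1.19 -0.06]
shift mm [135.1  -1.4  25.5] turn [ 0.004 -0.     0.005]
```

View pics/w3.png

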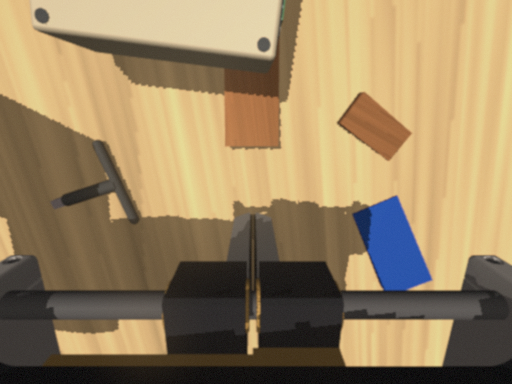

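The wedge sits under the corner: its thick end is at (226–280, 147) and the box corner screw at (264,44). The bystanders are untouched.

```bash
python3 - <<'E'
from h import *
f=pickle.load(open('w3.pkl','rb')); C=cloud(f)
print('screw',pt(f,264,44),pt(f,264,44,109)); Z=C[...,2]
P=C[(Z>100)&(Z<116)]; print(len(P),P[:,2].mean())
A=np.c_[P[:,:2]-[547.5,71],np.ones(len(P))]; print(np.linalg.lstsq(A,P[:,2],rcond=None)[0])
a,b=pt(f,225.5,147.5,24),pt(f,280,147.5,24); print('thick',(a+b)/2,a,b)
t=pickle.load(open('top1.pkl','rb'));print('screw top1',pt(t,263,180,109),pt(t,262.5,180.8,109))
E
python3 go.py 547.5 71.1 125 82.2
```

```text
screw [556.16370839  60.30971497 108.32450489] [556.11835338  60.17806327 109.        ]
11714 107.6524953973741
[6.98574953e-03 4.32590664e-02 1.07568593e+02]
thick [536.84342211 -26.02968192  24.        ] [506.51650099 -22.03398418  24.        ] [567.17034322 -30.02537966  24.        ]
screw top1 [557.54025997  57.91529153 109.        ] [555.74007844  58.98582155 109.        ]
t 8.2167 tcp [530.5 -62.9 148.8] F [-0.1 -0.7 -0.1] q [-0.19  0.32  1.63  0.    1.19 -0.06]
shift mm [135.1  -0.7  23.8] turn [ 0.001 -0.     0.005]
```

Request:
move_arm(moves=[{"tx": 0.035, "ty": 0, "tz": 0, "ax": 0, "ay": 0, "az": 0}, {"tx": 0.07, "ty": 0, "tz": 0.005, "ax": 0, "ay": 0, "az": 0}, {"tx": 0.105, "ty": -0.0005, "tz": 0.012, "ax": 0, "ay": 0, "az": 0}, {"tx": 0.128, "ty": -0.0007, "tz": 0.02, "ax": 0, "ay": 0, "az": 0}, {"tx": 0.136, "ty": -0.0007, "tz": 0.024, "ax": 0, "ay": 0, "az": 0}])

```text
time_s: 8.63
tcp_pos: [546.7, 74.8, 122.2]
ee_rot: [-2.358, -2.073, 0.004]
force: [-0.7, -0.0, 0.6]
grip_width: 0.007
grip_force: 0.0
```

Request:
move_arm(moves=[{"tx": 0, "ty": 0, "tz": 0.003, "ax": 0, "ay": 0, "az": 0}, {"tx": 0, "ty": 0, "tz": 0.006, "ax": 0, "ay": 0, "az": 0}, {"tx": 0, "ty": 0, "tz": 0.009, "ax": 0, "ay": 0, "az": 0}, {"tx": 0, "ty": 0, "tz": 0.011, "ax": 0, "ay": 0, "az": 0}, {"tx": 0, "ty": 0, "tz": 0.012, "ax": 0, "ay": 0, "az": 0}])

```text
time_s: 9.05
tcp_pos: [547.6, 71.0, 112.2]
ee_rot: [-2.363, -2.07, 0.0]
force: [-0.2, -0.4, -0.2]
grip_width: 0.007
grip_force: 0.0
```

```bash
python3 go.py 547.5 71.1 109 82.2
```

```text
t 9.05 tcp [547.6  71.  112.2] F [-0.2 -0.4 -0.2] q [ 0.06  0.4   1.62 -0.    1.13  0.2 ]
shift mm [ 0.1 -0.1  3.2] turn [-0.     0.     0.004]
```

Exactly over the foot; now pressing slowly.

Request:
move_arm(moves=[{"tx": 0, "ty": 0, "tz": 0.0008, "ax": 0, "ay": 0, "az": 0}, {"tx": 0, "ty": 0, "tz": 0.0016, "ax": 0, "ay": 0, "az": 0}, {"tx": 0, "ty": 0, "tz": 0.0023, "ax": 0, "ay": 0, "az": 0}, {"tx": 0, "ty": 0, "tz": 0.0028, "ax": 0, "ay": 0, "az": 0}, {"tx": 0, "ty": 0, "tz": 0.003, "ax": 0, "ay": 0, "az": 0}])

```text
time_s: 9.47
tcp_pos: [547.6, 72.0, 109.4]
ee_rot: [2.362, 2.071, 0.0]
force: [-0.5, -0.8, 0.1]
grip_width: 0.006
grip_force: 0.0
```

Request:
move_arm(moves=[{"tx": 0, "ty": 0, "tz": 0.0002, "ax": 0, "ay": 0, "az": 0}, {"tx": 0, "ty": 0, "tz": 0.0004, "ax": 0, "ay": 0, "az": 0}, {"tx": 0, "ty": 0, "tz": 0.0005, "ax": 0, "ay": 0, "az": 0}, {"tx": 0, "ty": 0, "tz": 0.0005, "ax": 0, "ay": 0, "az": 0}, {"tx": 0, "ty": 0, "tz": 0.0005, "ax": 0, "ay": 0, "az": 0}])

```text
time_s: 9.88
tcp_pos: [547.7, 72.0, 109.0]
ee_rot: [2.362, 2.071, 0.0]
force: [0.1, 0.5, -0.6]
grip_width: 0.003
grip_force: 0.0
```

Request:
move_arm(moves=[{"tx": 0, "ty": 0, "tz": 0.0002, "ax": 0, "ay": 0, "az": 0}, {"tx": 0, "ty": 0, "tz": 0.0004, "ax": 0, "ay": 0, "az": 0}, {"tx": 0, "ty": 0, "tz": 0.0006, "ax": 0, "ay": 0, "az": 0}, {"tx": 0, "ty": 0, "tz": 0.0006, "ax": 0, "ay": 0, "az": 0}, {"tx": 0, "ty": 0, "tz": 0.0006, "ax": 0, "ay": 0, "az": 0}])

```text
time_s: 10.3
tcp_pos: [547.8, 72.0, 108.6]
ee_rot: [2.362, 2.071, 0.001]
force: [-0.8, -0.2, 5.1]
grip_width: 0.002
grip_force: 2.5
```

Request:
move_arm(moves=[{"tx": 0, "ty": 0, "tz": 0.0002, "ax": 0, "ay": 0, "az": 0}, {"tx": 0, "ty": 0, "tz": 0.0004, "ax": 0, "ay": 0, "az": 0}, {"tx": 0, "ty": 0, "tz": 0.0005, "ax": 0, "ay": 0, "az": 0}, {"tx": 0, "ty": 0, "tz": 0.0005, "ax": 0, "ay": 0, "az": 0}, {"tx": 0, "ty": 0, "tz": 0.0005, "ax": 0, "ay": 0, "az": 0}])

```text
time_s: 10.72
tcp_pos: [547.8, 72.0, 108.5]
ee_rot: [2.362, 2.071, 0.001]
force: [-3.4, -1.6, 10.0]
grip_width: 0.003
grip_force: 4.6
```

Request:
move_arm(moves=[{"tx": 0, "ty": 0, "tz": 0.0001, "ax": 0, "ay": 0, "az": 0}, {"tx": 0, "ty": 0, "tz": 0.0001, "ax": 0, "ay": 0, "az": 0}, {"tx": 0, "ty": 0, "tz": 0.0001, "ax": 0, "ay": 0, "az": 0}, {"tx": 0, "ty": 0, "tz": 0.0001, "ax": 0, "ay": 0, "az": 0}, {"tx": 0, "ty": 0, "tz": 0.0001, "ax": 0, "ay": 0, "az": 0}])

```text
time_s: 11.13
tcp_pos: [547.9, 72.0, 108.5]
ee_rot: [2.362, 2.071, 0.001]
force: [-2.8, -1.3, 10.7]
grip_width: 0.003
grip_force: 5.0
```

```bash
python3 - <<'E'
from h import *
f=grab('side','s3'); o=arm.get_obs(); print(o['time_s'],o['force'],o['tcp_pos'])
E
```

```text
11.1833 [-3.31092081 -1.67360839 10.37396245] [547.85930882  71.95752817 108.49086545]
```

View pics/s3.png

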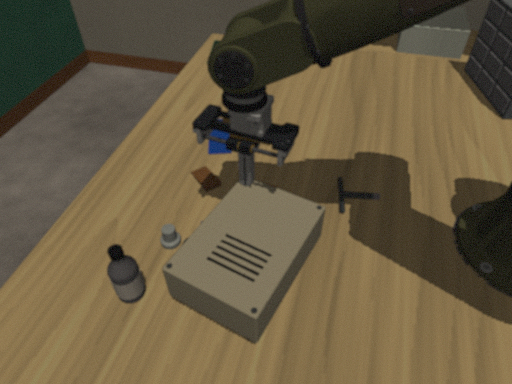

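The fingertips press steadily at (247,185) on the box corner with about 10.5 N. The corner hasn't sunk, and the box, bush, bottle and key are where they were.

```bash
python3 -c "
from station import arm
print(arm.sign_off())"
```

```text
the job is handed in; nothing more can be done
None
```

The wooden wedge is snug under the bare foot (pushed in at about 6.5 N), and I handed the job in while pressing the corner with about 10.5 N; it sank well under 1.5 mm and nothing else moved.

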